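# Check a rocker shaft into the cradle drawer

### The job

On this engine rebuild bench, first move the black oil filter that stands in front of the grey cabinet out of the drawer's way and stand it upright on the bench. Then pull the cabinet's upper drawer right out to its stop and lay the rocker shaft (the round bar with a square block near each end) across the two V saddles in the drawer, its blocks outside the saddles. Leave the drawer fully out; the drawer must not run into the filter, and the other things are to stay as they are.

Things in the scene. Friction and masses are not known exactly. Their poses are not given: they have to be found in the camera images.
- cabinet: low grey steel bench cabinet, 220 mm deep (x) by 230 mm wide (y) by 150 mm high, fixed to the bench. Origin: middle of its underside; its front (drawer side) faces its own -x, front face 110 mm from the origin. Upper half is the drawer to be pulled; the lower front is a fixed blind panel that stands 10 mm proud with a flat dark pull. A cardboard pack 22 mm high is fixed on the rear of its top.
- drawer (a joint): travel of the upper drawer, m: 0 shut, 0.160 at its stop; slides along the cabinet's own -x, level, about 2.5 N friction, stays where left; starts 0 to 10 mm out. An open aluminium tray 190 mm deep, 205 mm wide, side walls z 66 to 108 mm above the bench, floor top 71 mm; front plate 224 mm wide, 12 mm thick, z 65 to 141 mm.
- handle (a point): middle of the drawer's handle, a level square steel bar 12 x 12 mm, 120 mm long along the cabinet's y, centre 118 mm above the bench, centre line 42 mm in front of the drawer's front plate (36 mm clear gap), on two 10 mm stems 55 mm either side of the middle. Axes as the cabinet's. Moves with the drawer.
- cradle (a point): where the middle of the seated rocker shaft's axis lies: 107 mm above the bench, midway between two black V saddles, each 10 mm thick, 40 mm either side along the cabinet's y. V flanks 45 degrees, mouth about 40 mm wide, tips 6 mm over the seated axis. The shaft lies along this point's y. Axes as the cabinet's. 75 mm behind the drawer's front plate; drawer at its stop: 84 mm before the cabinet front.
- shaft: rocker shaft: plain round steel bar 20 mm in diameter, 160 mm long, with a dark square block 32 x 32 mm and 12 mm thick near each end (block centres 70 mm from the middle). It lies on its blocks with its axis 16 mm above the bench. Origin: on the underside of the blocks below the middle; the bar runs along its own x, axis 16 mm above the origin in its own z.
- shaft_mid (a point): middle of the rocker shaft, on its axis; x along the shaft.
- filter: black spin-on oil filter, a canister 56 mm in diameter and 110 mm high, standing upright in front of the drawer, in its way. Origin: centre of its underside; z up its axis.
- extension: bystander: plain square steel socket extension, 13 mm square bar with a 22 mm square end, about 140 mm long along its x, lying flat, no blocks. Origin: underside near its middle.
- piston: bystander: aluminium piston standing upright, 72 mm in diameter, 72 mm high, origin centre of its underside.
- spray: bystander: grey spray bottle with white cap, 58 mm in diameter, 170 mm high, origin centre of its underside.
- jar: bystander: white grease jar, black lid, 68 mm in diameter, 75 mm high, origin centre of its underside.
- wrench: bystander: steel spanner lying flat, 170 mm long along its x, under 15 mm high, origin near its middle.
- tray: bystander: open black tray with bolts, 130 x 100 x 35 mm, origin centre of its underside. Beyond it stand fixed things that never move: a black cast engine cover along the left of the bench (y over 0.55 m, 65 mm high), a blue vice on the right (y under -0.61 m, 130 mm high), and two low boxes in the far corners (x over 0.84 m, 110 mm high).
Not all that is in view belongs to the job. What is shaped like the filter but red is not meant.

How it is judged:
By the outcome, as a careful person would: the job done as asked, in the order asked, and still so for the second after the job is handed in, with the robot touching nothing.
It also fails if it takes over 72 s, if anything falls off the work surface, if the arm or the gripper's body presses on something with over 40 N, if the wrist force passes 120 N, or if a joint passes its speed limit or range.

### The arm

A 6-joint arm with a two-finger parallel gripper is mounted at the origin on the work surface. World frame = base frame: x ahead of the robot, y to its left, z up, the work surface at z = 0. Lengths are in m, angles in degrees, forces in N, time in s.
With the tool pointing down it reaches from about 0.35 to 0.8 m from the base axis. Payload 7.3 kg.
Tool frame: the origin (TCP) lies on the centre line of the jaws, within the pads' length; the fingertips stand 22 mm ahead of it and the grasp point (between the pads) lies 3 mm ahead of it (manip.tcp_to_tips is the distance from the TCP to the fingertips, in m); z points along the fingers, y is the direction in which the jaws open and shut (so a half turn about z gives the same grasp; the last joint's range is limited). The gripper opens to 85 mm and grips with 20 to 120 N. Pads are 22 mm wide; open, the fingers measure 114 mm over their backs; the gripper's body (76 mm by 85 mm) begins 54 mm behind the grasp point. The pads swing forward as they close: fully open they stand 13 mm farther back than shut.
Start: joints at [55.863, 19.595, 87.324, -0, 73.075, -8.365], TCP at [0.228, 0.473, 0.253] pointing down, gripper open.
Joint ranges: [-145.02, 145.02], [-44.19, 115.74], [2.07, 154.8], [-57.11, 237.11], [16.16, 152.29], [-177.93, 177.93]. Speed limits (degrees/s): [147.25, 147.25, 180, 180, 180, 180].

### API

Orientations are given as a 3x3 rotation matrix whose columns are the frame's x, y, z axes.
In Python, from bench import monitor, eyes, order, finder, manip gives the robot as it stands.
- The arm moves only by the tool arm_command, never from a script. Its argument "rows" is text: rows parted by semicolons, each of 5 numbers parted by spaces: the shift along the tool's x, y, z in m, then the turn about the tool's z in rad, then the closure, from 0 (fully open) to 1 (shut). In form: tx ty tz spin fingers; .... A call has 1 to 8 rows; each row is the pose to reach, as a shift and turn from the pose commanded when the call began, along the tool's axes at that moment; what a row does not reach only later rows make up. A row lasts 1/10 s, in which the tool goes at most 50 mm and 8.59 degrees, less where a joint would pass 70% of its speed; a pose out of reach is approached as far as the arm can. A call with a gripper value outside its range is refused whole. The fingers move at their own pace and stop on an object; "grip_force" is the grip in N (left out, the last holds). Time passes only in rows, so rows that repeat a pose let the fingers close. It gives the time, the measured TCP pose, the force and the opening at its end, in the units of the state.
- monitor.observe(): the state, without advancing time (a new reading comes with each control period).
- eyes.capture(name): name is "scene" or "top"; returns a dict with "img" (420x560x3 uint8, blue, green, red), "depth" (420x560 float32, m along the optical axis (not along the pixel's ray), 0 where there is no reading), "fovy" (degrees; the focal length in pixels is half the picture's height over the tangent of half this angle, whatever the lens; pixels are square), "cx", "cy" (the principal point, pixels), "position" and "rotation" of the camera in the world. Camera axes: x right, y down, z forward; pixel columns grow to the right and rows downward; lengths in m; the calibration is good to about 2 mm. A picture is of the moment at which its call begins.
- order.sign_off(): hands the job in, once; it reports no verdict.
Trained networks look in a picture, given as the dict that the camera call returned (one of the last four; its "shot" number tells which), for a name from the list of things; names that differ only in an ending like _2 or _b are one class to them, and where a whole thing is asked for, a point or a joint stands for the part that bears it (a point fixed in the world has none). Each returns a list of dicts, best first, with "p" (0 to 1); they miss things now and then, are a little off and sometimes report something else, mostly with a low value. They report only what shows in the picture. A call takes as long as a camera call. They do not tell look-alikes from the thing itself.
- finder.regions_of(picture, query): "region" (420x560 bool, what is visible of it) and "bbox" ([left, top, right, bottom] as shares, 0 to 1, of the picture: columns of its width, rows of its height, round what is visible of it).
- finder.mark_of(picture, query): "position" ([column, row] as shares, 0 to 1, of the picture: columns of its width, rows of its height: a listed point, or the origin of a listed thing).
The state is a dict: "t": time; "q": joint angles; "qd": joint speeds; "joint_efforts": joint torques, N m; "ee_pos": TCP position; "ee_rot": TCP orientation; "ft_force": force on the tool from outside, world axes, zero at the start; "ft_torque": the same for the moment, N m; "grip_width": finger opening in m.
Only numpy, scipy, OpenCV 4.12 (cv2) and the standard library are available. Lean on these libraries where they do the work, as an engineer would, in place of code of your own. Each camera call takes 0.05 s, during which the arm holds its last target.

## Working session

There is one attempt and no reset: what is moved stays moved. The work goes in short steps, Python scripts to look and compute and a tool call to move; the robot and the scene stay as the last step left them, time stands still between calls to the robot, and variables do not carry over. Pictures are saved under pics/ and viewed, and the job is handed in when it is done.

Besides the shell and the picture viewer there is one more tool, called after "Call:" as name(argument=value, ...), one argument or row to a line, values as JSON. arm_command: Moves the arm, as the interface text tells. Its arguments: {"type":"object","properties":{"rows":{"type":"string"},"grip_force":{"type":"number"}},"required":["rows"]}

```bash
ls; mkdir -p pics; cat > h.py <<'E'
import numpy as np, cv2
from bench import monitor, eyes, order, finder, manip
def f(p): return p["img"].shape[0]/2/np.tan(np.radians(p["fovy"])/2)
def world(p,u,v,d=None):
    if d is None: d=p["depth"][int(round(v)),int(round(u))]
    F=f(p); c=np.array([(u-p["cx"])/F*d,(v-p["cy"])/F*d,d])
    return np.array(p["position"])+np.array(p["rotation"])@c
def cloud(p):
    d=p["depth"];F=f(p);v,u=np.mgrid[:d.shape[0],:d.shape[1]]
    c=np.stack([(u-p["cx"])/F*d,(v-p["cy"])/F*d,d],-1)
    w=c@np.array(p["rotation"]).T+np.array(p["position"]); w[d==0]=np.nan
    return w
def proj(p,X):
    c=np.array(p["rotation"]).T@(np.array(X)-np.array(p["position"]))
    return c[0]/c[2]*f(p)+p["cx"],c[1]/c[2]*f(p)+p["cy"]
def onz(p,u,v,z):
    a=world(p,u,v,1.0)-np.array(p["position"]);o=np.array(p["position"])
    return o+a*(z-o[2])/a[2]
E
python3 - <<'E'
from h import *
for n in ("scene","top"):
    p=eyes.capture(n); cv2.imwrite(f"pics/{n}0.png",p["img"])
    print(n,p["position"],np.round(p["rotation"],3).tolist(),p["fovy"],p["cx"],p["cy"],p.get("shot"))
    w=cloud(p)
    for q in ("cabinet","drawer","handle","cradle","shaft","shaft_mid","filter","extension","piston","spray","jar","wrench","tray"):
        for fn in (finder.regions_of,):
            r=fn(p,q)
            for x in r[:3]:
                m=x["region"]; ww=w[m]; b=np.array(x["bbox"])*[560,420,560,420]
                print(q,round(x["p"],2),np.round(b),np.round(np.nanmedian(ww,0),3),np.round(np.nanpercentile(ww,2,axis=0),3),np.round(np.nanpercentile(ww,98,axis=0),3))
        for x in finder.mark_of(p,q)[:3]:
            print("   mark",q,round(x["p"],2),np.round(np.array(x["position"])*[560,420],1))
s=monitor.observe();print(s,manip.tcp_to_tips)
E
```

```text
pics
scene [ 1.35750848 -0.29501447  1.04261019] [[0.328, 0.717, -0.616], [0.945, -0.241, 0.222], [0.011, -0.654, -0.756]] 55.227682986724155 279.0769409812997 209.38466523074626 1
cabinet 0.84 [262. 199. 370. 317.] [0.814 0.007 0.148] [ 0.608 -0.093  0.001] [0.885 0.137 0.173]
   mark cabinet 0.73 [311.1 272.6]
drawer 0.59 [272. 199. 317. 216.] [0.609 0.033 0.121] [ 0.496 -0.041 -0.002] [0.655 0.119 0.143]
drawer 0.31 [121. 228. 150. 274.] [ 0.606 -0.456  0.095] [ 0.577 -0.484  0.005] [ 0.617 -0.432  0.17 ]Traceback (most recent call last):
  File "<stdin>", line 12, in <module>
ValueError: it knows: cabinet, cradle, extension, filter, handle, jar, piston, shaft, shaft_mid, spray, tray, wrench
```

```bash
python3 - <<'E'
from h import *
for n in ("scene","top"):
    p=eyes.capture(n); cv2.imwrite(f"pics/{n}1.png",p["img"])
    print(n,p["position"],np.round(p["rotation"],3).tolist(),p["fovy"],p["cx"],p["cy"],p.get("shot"))
    w=cloud(p)
    np.savez(f"{n}1.npz",**{k:v for k,v in p.items()})
    for q in ("cabinet","handle","cradle","shaft","shaft_mid","filter","extension","piston","spray","jar","wrench","tray"):
        for fn in (finder.regions_of,):
            try: r=fn(p,q)
            except Exception as e: print(q,e); r=[]
            for x in r[:3]:
                m=x["region"]; ww=w[m]; b=np.array(x["bbox"])*[560,420,560,420]
                print(q,round(x["p"],2),np.round(b),np.round(np.nanmedian(ww,0),3),np.round(np.nanpercentile(ww,2,axis=0),3),np.round(np.nanpercentile(ww,98,axis=0),3))
        for x in finder.mark_of(p,q)[:3]:
            print("   mark",q,round(x["p"],2),np.round(np.array(x["position"])*[560,420],1))
s=monitor.observe();print(s,manip.tcp_to_tips)
E
```

```text
scene [ 1.35750848 -0.29501447  1.04261019] [[0.328, 0.717, -0.616], [0.945, -0.241, 0.222], [0.011, -0.654, -0.756]] 55.227682986724155 279.0769409812997 209.38466523074626 2
cabinet 0.66 [263. 200. 371. 314.] [0.816 0.006 0.148] [ 0.612 -0.093  0.008] [0.884 0.135 0.173]
   mark cabinet 0.97 [312.6 269.6]
   mark handle 0.8 [291.9 207.2]
cradle 0.91 [275. 203. 314. 219.] [0.61  0.02  0.122] [ 0.598 -0.041  0.112] [0.65  0.078 0.141]
cradle 0.34 [273. 187. 296. 216.] [0.547 0.014 0.097] [ 0.516 -0.006  0.029] [0.56  0.043 0.111]
   mark cradle 0.33 [388.  153.8]
shaft 0.83 [167. 207. 179. 253.] [ 0.498 -0.342  0.023] [ 0.389 -0.363 -0.002] [ 0.569 -0.32   0.033]
shaft 0.34 [379. 192. 406. 222.] [0.648 0.352 0.066] [0.605 0.328 0.003] [0.671 0.394 0.074]
   mark shaft 0.66 [177.  229.1]
shaft_mid 0.57 [172. 207. 182. 251.] [ 0.508 -0.343  0.023] [ 0.415 -0.367 -0.002] [ 0.569 -0.321  0.033]
shaft_mid 0.24 [268. 200. 315. 222.] [0.61  0.017 0.122] [ 0.495 -0.074 -0.003] [0.657 0.115 0.142]
   mark shaft_mid 0.52 [174.9 227.8]
filter 0.81 [325. 181. 346. 210.] [0.567 0.192 0.087] [0.53
[... 3883 characters left out ...]
85447936e-04,
        7.30742280e+01, -8.36775957e+00]), 'qd': array([ 0.02912191, -0.0071316 , -0.06171505, -0.04482701,  0.04140161,
        0.00967642]), 'joint_efforts': array([ 1.34191800e-04, -4.33556092e+01, -2.46272314e+01, -1.44438418e-04,
        3.38370255e-04,  2.48278104e-05]), 'ee_pos': array([0.22824191, 0.47281032, 0.25331218]), 'ee_rot': array([[-9.00557851e-01,  4.34736192e-01,  3.61457449e-05],
       [ 4.34736193e-01,  9.00557847e-01,  7.96612854e-05],
       [ 2.08030963e-06,  8.74534595e-05, -9.99999996e-01]]), 'ft_force': array([-0.25275759,  0.03358698,  0.06533527]), 'ft_torque': array([-0.05666033,  0.00266114,  0.00057586]), 'grip_width': 0.08532252986900864} 0.022
```

View pics/scene0.png

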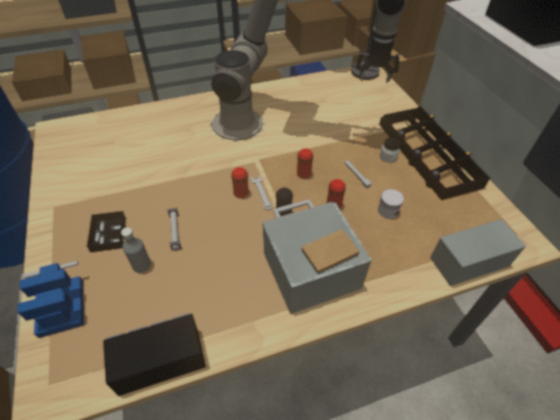

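View pics/top1.png

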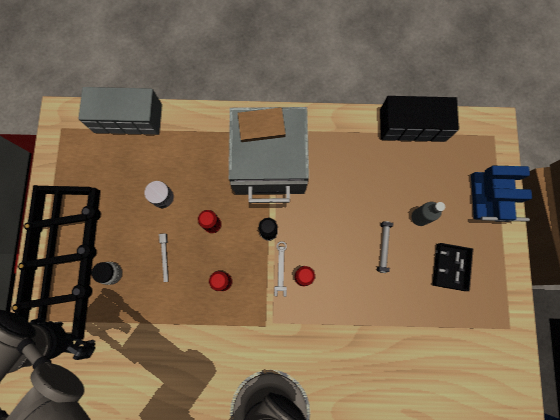

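```bash
python3 - <<'E'
from h import *
for n in ("top","scene"):
    p=dict(np.load(f"{n}1.npz")); w=cloud(p)
    W=w.reshape(-1,3)
    def sel(x0,x1,y0,y1,z0,z1): 
        return W[(W[:,0]>x0)&(W[:,0]<x1)&(W[:,1]>y0)&(W[:,1]<y1)&(W[:,2]>z0)&(W[:,2]<z1)]
    a=sel(.55,.95,-.2,.25,.144,.155); print(n,"cabtop",len(a),np.median(a[:,2]),cv2.minAreaRect(a[:,:2].astype(np.float32)))
    a=sel(.55,.75,-.1,.13,.117,.128); 
    a=a[a[:,0]<0.64]
    print("handle",len(a),cv2.minAreaRect(a[:,:2].astype(np.float32)), a.mean(0), np.polyfit(a[:,1],a[:,0],1))
    a=sel(.48,.58,-.03,.06,.095,.118); c,r=cv2.minEnclosingCircle(a[:,:2].astype(np.float32)); print("filter",len(a),c,r,np.median(a[:,2]),a.mean(0))
    b=sel(.36,.6,-.4,-.29,.011,.05)
    print("shaft",len(b),cv2.minAreaRect(b[:,:2].astype(np.float32)),b.mean(0),np.percentile(b[:,2],[50,95]))
    for nm,(x0,x1,y0,y1) in dict(red1=(.53,.6,.15,.23),red2=(.33,.42,.11,.19),red3=(.34,.44,-.13,-.05)).items():
        a=sel(x0,x1,y0,y1,.095,.12); print(nm,cv2.minEnclosingCircle(a[:,:2].astype(np.float32)))
p=dict(np.load("top1.npz"));i=p["img"]
cv2.imwrite("pics/crop1.png",np.hstack([cv2.resize(i[165:305,195:325],None,fx=4,fy=4,interpolation=2)[:560],cv2.resize(i[205:285,355:405],None,fx=5,fy=7,interpolation=2)[:560]]))
E
```

```text
top cabtop 4311 0.14985917359580547 ((0.7623869180679321, 0.022382982075214386), (0.23690517246723175, 0.22994199395179749), 1.6651571989059448)
handle 247 ((0.6182144284248352, 0.017433810979127884), (0.045338042080402374, 0.11693065613508224), 1.2661936283111572) [0.60818448 0.01839895 0.12306576] [-0.0069601   0.60831254]
filter 279 (0.5277315974235535, 0.017570853233337402) 0.028328126296401024 0.10801564037060762 [0.52632953 0.01790249 0.10717753]
shaft 380 ((0.48703864216804504, -0.3439110219478607), (0.03302805870771408, 0.1592758297920227), 84.17218780517578) [ 0.48686971 -0.34208206  0.02571392] [0.025044   0.03468112]
red1 ((0.5462259650230408, 0.19776296615600586), 0.028163453564047813)
red2 ((0.36873188614845276, 0.15393300354480743), 0.028440186753869057)
red3 ((0.3889203667640686, -0.09280586987733841), 0.028307633474469185)
scene cabtop 4024 0.14884157618221994 ((0.7690120935440063, 0.024336956441402435), (0.22804024815559387, 0.23182028532028198), 1.7909581661224365)
handle 184 ((0.6164054274559021, 0.018678393214941025), (0.038243163377046585, 0.12195688486099243), 3.2287955284118652) [0.6104958  0.016179   0.12195543] [-0.04054974  0.61115186]
filter 180 (0.535670816898346, 0.01807738095521927) 0.02692822739481926 0.10650443526290748 [0.53712892 0.01740208 0.10525466]
shaft 313 ((0.4921973943710327, -0.3414301872253418), (0.03218947723507881, 0.1626199334859848), 83.63249969482422) [ 0.49642589 -0.34187966  0.02366619] [0.02345779 0.03199082]
red1 ((0.553874135017395, 0.19599498808383942), 0.027524258941411972)
red2 ((0.37387174367904663, 0.15557576715946198), 0.029285067692399025)
red3 ((0.3942606449127197, -0.09209587424993515), 0.02735445648431778)
```

View pics/crop1.png

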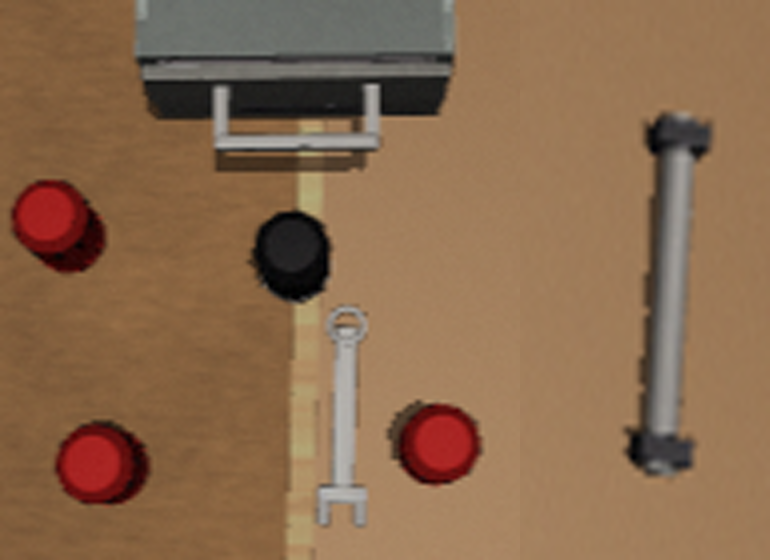

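The black filter is the one at top-view pixel (268,228). The red look-alikes are at (208,220), (220,281) and (305,276). Only the black one stands in front of the handle, and the crop confirms this at (292,255).

Call:
arm_command(
  rows="-0.33 -0.195 0 -0.45 0;-0.33 -0.195 0 -0.45 0;-0.33 -0.195 0 -0.45 0;-0.33 -0.195 0 -0.45 0;-0.33 -0.195 0 -0.45 0;-0.33 -0.195 0 -0.45 0;-0.33 -0.195 0 -0.45 0;-0.33 -0.195 0 -0.45 0",
  grip_force=60,
)

```text
t: 3.5
ee_pos: [0.4412, 0.1522, 0.2536]
ee_rot: [[-1.0, -0.0, 0.001], [-0.0, 1.0, 0.0], [-0.001, 0.0, -1.0]]
ft_force: [0.8, 1.2, -0.3]
grip_width: 0.0852
```

Call:
arm_command(
  rows="-0.09 -0.134 0 0 0;-0.09 -0.134 0 0 0;-0.09 -0.134 0 0 0;-0.09 -0.134 0 0 0;-0.09 -0.134 0.05 0 0;-0.09 -0.134 0.09 0 0;-0.09 -0.134 0.13 0 0;-0.09 -0.134 0.165 0 0",
)

```text
t: 4.3
ee_pos: [0.5296, 0.0208, 0.0866]
ee_rot: [[-1.0, -0.0, -0.001], [-0.0, 1.0, 0.0], [0.001, 0.0, -1.0]]
ft_force: [0.4, 0.7, -0.3]
grip_width: 0.0854
```

Call:
arm_command(
  rows="0 0 0 0 0;0 0 0 0 0.3;0 0 0 0 1;0 0 0 0 1;0 0 0 0 1;0 0 0 0 1;0 0 0 0 1",
)

```text
t: 5.0
ee_pos: [0.5319, 0.0201, 0.091]
ee_rot: [[-1.0, -0.0, 0.005], [-0.0, 1.0, -0.0], [-0.005, -0.0, -1.0]]
ft_force: [-1.2, 0.4, 7.0]
grip_width: 0.0545
```

Call:
arm_command(
  rows="0 0 -0.04 0 1;0 0 -0.08 0 1;0 0 -0.12 0 1;0 -0.04 -0.13 0 1;-0.01 -0.09 -0.13 0 1;-0.03 -0.14 -0.13 0 1;-0.05 -0.185 -0.13 0 1;-0.05 -0.23 -0.13 0 1",
)

```text
t: 5.8
ee_pos: [0.5819, -0.2114, 0.2193]
ee_rot: [[-1.0, -0.001, 0.003], [-0.001, 1.0, -0.001], [-0.003, -0.001, -1.0]]
ft_force: [1.2, -0.1, -4.8]
grip_width: 0.0544
```

Call:
arm_command(
  rows="0 0 0 0 1;0 0 0.04 0 1;0 0 0.08 0 1;0 0 0.11 0 1;0 0 0.12 0 1;0 0 0.125 0 1;0 0 0.128 0 1;0 0 0.128 0 1",
)

```text
t: 6.6
ee_pos: [0.5813, -0.2101, 0.0918]
ee_rot: [[-1.0, -0.0, 0.002], [-0.0, 1.0, -0.001], [-0.002, -0.001, -1.0]]
ft_force: [0.8, 0.2, -3.6]
grip_width: 0.0542
```

Call:
arm_command(
  rows="0 0 0.001 0 1;0 0 0.0015 0 1;0 0 0.0015 0 1",
)

```text
t: 6.9
ee_pos: [0.5815, -0.2103, 0.0911]
ee_rot: [[-1.0, -0.0, 0.003], [-0.0, 1.0, -0.001], [-0.003, -0.001, -1.0]]
ft_force: [-0.8, 0.2, 5.1]
grip_width: 0.0541
```

Call:
arm_command(
  rows="0 0 0 0 0;0 0 0 0 0;0 0 0 0 0;0 0 0 0 0;0 0 -0.05 0 0;0 0 -0.1 0 0;0 0 -0.14 0 0;0 0 -0.14 0 0",
)

```text
t: 7.7
ee_pos: [0.583, -0.2111, 0.2358]
ee_rot: [[-1.0, -0.0, 0.011], [-0.0, 1.0, -0.006], [-0.011, -0.006, -1.0]]
ft_force: [0.2, 0.2, -0.4]
grip_width: 0.0853
```

```bash
python3 - <<'E'
from h import *
p=eyes.capture("scene"); w=cloud(p);W=w.reshape(-1,3)
cv2.imwrite("pics/s2.png",p["img"])
m=(abs(W[:,0]-.58)<.06)&(abs(W[:,1]+.21)<.06)&(W[:,2]>.09)&(W[:,2]<.12);a=W[m]
print(len(a),cv2.minEnclosingCircle(a[:,:2].astype(np.float32)),np.percentile(a[:,2],[50,98]))
print(monitor.observe()["ee_pos"],p["position"])
E
```

```text
242 ((0.5817140340805054, -0.21036359667778015), 0.028674906119704247) [0.10585132 0.11248537]
[ 0.5817369  -0.21047179  0.23220868] [ 1.35750848 -0.29501447  1.04261019]
```

View pics/s2.png

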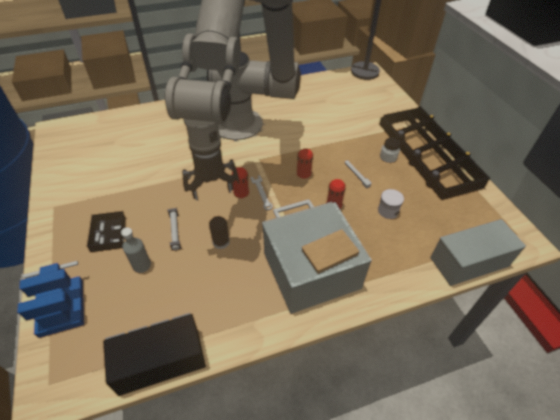

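The filter stands upright at scene pixel (219,231), about (0.582, -0.210). Next is the handle.

Call:
arm_command(
  rows="-0.027 0.228 0 1.541 0.6;-0.027 0.228 0 1.541 0.6;-0.027 0.228 0 1.541 0.6;-0.027 0.228 0 1.541 0.6;-0.027 0.228 0 1.541 0.6;-0.027 0.228 0 1.541 0.6;-0.027 0.228 0 1.541 0.6;-0.027 0.228 0 1.541 0.6",
)

```text
t: 8.55
ee_pos: [0.6067, 0.0189, 0.2268]
ee_rot: [[-0.385, 0.923, -0.003], [0.923, 0.385, 0.0], [0.002, -0.003, -1.0]]
ft_force: [1.0, 0.2, -0.0]
grip_width: 0.0344
```

```bash
python3 - <<'E'
from h import *
p=eyes.capture("scene"); w=cloud(p);W=w.reshape(-1,3)
cv2.imwrite("pics/s3.png",cv2.resize(p["img"][120:320,200:400],None,fx=3,fy=3,interpolation=2))
m=(W[:,0]>.56)&(W[:,0]<.628)&(W[:,1]>-.06)&(W[:,1]<.1)&(W[:,2]>.112)&(W[:,2]<.13);a=W[m]
print(len(a),np.polyfit(a[:,1],a[:,0],1),a.mean(0),np.percentile(a,[2,98],axis=0))
m=(W[:,0]>.57)&(W[:,0]<.76)&(W[:,1]>-.2)&(W[:,1]<.2)&(W[:,2]>.145)&(W[:,2]<.155);a=W[m]
# front edge of cabinet top per y bin
ys=np.arange(-.08,.13,.02); e=[a[abs(a[:,1]-y)<.01,0].min() for y in ys];print(np.round(e,3),np.polyfit(ys,e,1))
s=monitor.observe();print(s["ee_pos"],s["ee_rot"],s["grip_width"],s["q"])
E
```

```text
202 [-0.02914312  0.61005305] [0.60953974 0.01761343 0.12090406] [[ 0.59997793 -0.04083918  0.11330664]
 [ 0.62650629  0.07715757  0.12566574]]
[0.664 0.663 0.663 0.662 0.661 0.661 0.66  0.66  0.659 0.657 0.657] [-0.03748437  0.66139087]
[0.60671718 0.01855526 0.22682131] [[-3.77857714e-01  9.25857918e-01 -3.26552530e-03]
 [ 9.25862427e-01  3.77860650e-01  3.10487192e-04]
 [ 1.52138054e-03 -2.90610720e-03 -9.99994620e-01]] 0.03395167974684677 [-5.47888668e+00  2.95047555e+01  7.58139450e+01 -1.61452967e-04
  7.48692444e+01 -2.76800455e+01]
```

View pics/s3.png

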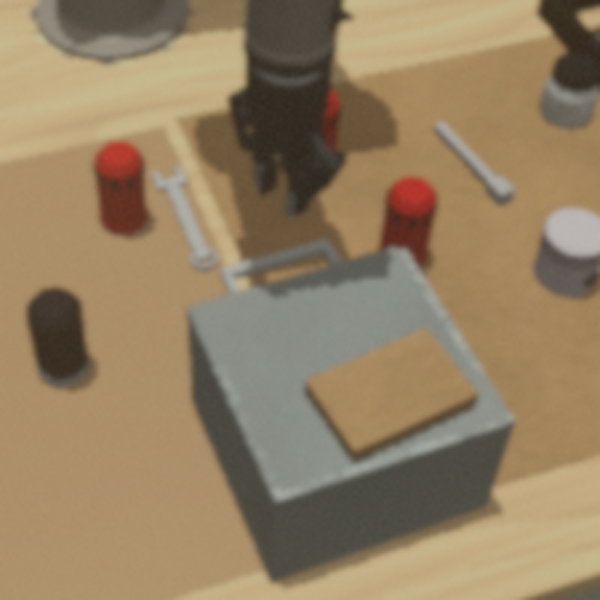

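Call:
arm_command(
  rows="-0.002 0.003 0 0.352 0.6;-0.002 0.003 0 0.352 0.6;-0.002 0.003 0 0.352 0.6;-0.002 0.003 0.04 0.352 0.6;-0.002 0.003 0.07 0.352 0.6;-0.002 0.003 0.09 0.352 0.6;-0.002 0.003 0.106 0.352 0.6;-0.002 0.003 0.106 0.352 0.6",
)

```text
t: 9.4
ee_pos: [0.6108, 0.0175, 0.1217]
ee_rot: [[-0.051, 0.999, -0.001], [0.999, 0.051, 0.0], [0.0, -0.001, -1.0]]
ft_force: [-0.7, -0.4, 1.0]
grip_width: 0.0341
```

Call:
arm_command(
  rows="0 0 0 0 0.7;0 0 0 0 0.8;0 0 0 0 1;0 0 0 0 1;0 0 0 0 1",
  grip_force=40,
)

```text
t: 9.9
ee_pos: [0.608, 0.0173, 0.1218]
ee_rot: [[-0.049, 0.999, -0.008], [0.999, 0.049, 0.0], [0.001, -0.008, -1.0]]
ft_force: [-8.9, -1.0, 3.6]
grip_width: 0.0108
```

Call:
arm_command(
  rows="0 -0.012 0 0 1;0 -0.028 0 0 1;0.001 -0.046 0 0 1;0.001 -0.064 0 0 1;0.001 -0.082 0 0 1;0.001 -0.1 0 0 1;0.002 -0.118 0 0 1;0.002 -0.13 0 0 1",
)

```text
t: 10.7
ee_pos: [0.4798, 0.0128, 0.1218]
ee_rot: [[-0.049, 0.999, -0.001], [0.999, 0.049, -0.0], [-0.0, -0.001, -1.0]]
ft_force: [3.4, -2.5, -9.3]
grip_width: 0.0111
```

Call:
arm_command(
  rows="0 -0.006 0 0 1;0 -0.012 0 0 1;0 -0.016 0 0 1;0 -0.018 0 0 1",
)

```text
t: 11.1
ee_pos: [0.4623, 0.0122, 0.1219]
ee_rot: [[-0.049, 0.999, -0.002], [0.999, 0.049, 0.0], [0.0, -0.002, -1.0]]
ft_force: [3.1, -2.8, -19.2]
grip_width: 0.0109
```

Call:
arm_command(
  rows="0 -0.002 0.001 0 1;0 -0.004 0.001 0 1",
)

```text
t: 11.3
ee_pos: [0.4594, 0.0121, 0.1218]
ee_rot: [[-0.049, 0.999, 0.001], [0.999, 0.049, 0.0], [0.0, 0.001, -1.0]]
ft_force: [2.9, -2.5, -11.6]
grip_width: 0.0108
```

Call:
arm_command(
  rows="0 -0.002 0 0 1;0 -0.003 0 0 1",
)

```text
t: 11.5
ee_pos: [0.456, 0.012, 0.1218]
ee_rot: [[-0.049, 0.999, 0.0], [0.999, 0.049, 0.0], [0.0, 0.0, -1.0]]
ft_force: [2.1, -2.2, -12.3]
grip_width: 0.0113
```

Call:
arm_command(
  rows="0 -0.002 0.0005 0 1;0 -0.004 0.0005 0 1;0 -0.004 0.0005 0 1",
)

```text
t: 11.8
ee_pos: [0.4521, 0.0118, 0.1218]
ee_rot: [[-0.049, 0.999, 0.001], [0.999, 0.049, 0.0], [0.0, 0.001, -1.0]]
ft_force: [0.3, -0.6, -4.5]
grip_width: 0.0113
```

Call:
arm_command(
  rows="0 -0.002 0 0 1;0 -0.003 0 0 1;0 -0.003 0 0 1",
)

```text
t: 12.1
ee_pos: [0.4492, 0.0117, 0.1218]
ee_rot: [[-0.049, 0.999, 0.001], [0.999, 0.049, 0.0], [0.0, 0.001, -1.0]]
ft_force: [1.4, 0.3, -0.1]
grip_width: 0.0108
```

Call:
arm_command(
  rows="0 -0.002 0 0 1;0 -0.003 0 0 1;0 -0.003 0 0 1",
)

```text
t: 12.4
ee_pos: [0.4479, 0.0116, 0.1218]
ee_rot: [[-0.048, 0.999, 0.005], [0.999, 0.048, 0.0], [0.0, 0.005, -1.0]]
ft_force: [8.6, 2.8, -5.4]
grip_width: 0.0112
```

```bash
python3 - <<'E'
from h import *
p=eyes.capture("scene"); w=cloud(p);W=w.reshape(-1,3)
np.savez("scene4.npz",**p)
cv2.imwrite("pics/s4.png",cv2.resize(p["img"][120:320,200:400],None,fx=3,fy=3,interpolation=2))
print(monitor.observe()["ft_force"],monitor.observe()["ee_pos"])
for q in("handle","cradle"):
  for x in finder.mark_of(p,q)[:2]:
    u,v=np.array(x["position"])*[560,420]; print(q,x["p"],u,v,onz(p,u,v,.118 if q=="handle" else .107))
E
```

```text
[ 8.62654371  2.60148456 -5.08029384] [0.44794917 0.01162842 0.12180039]
handle 0.91 273.896 172.284 [0.44579227 0.0135636  0.118     ]
cradle 0.62 285.488 202.188 [0.57399643 0.00863334 0.107     ]
cradle 0.33 274.68 174.006 [0.4435992  0.01707559 0.107     ]
```

View pics/s4.png

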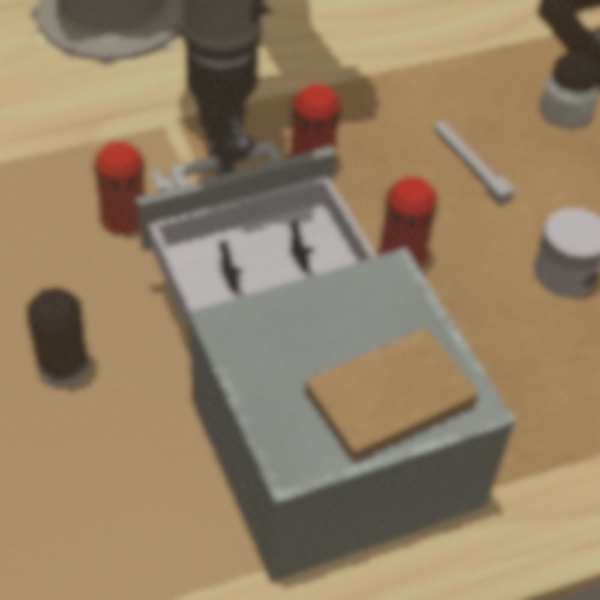

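Call:
arm_command(
  rows="0 -0.002 0 0 1;0 -0.003 0 0 1;0 -0.003 0 0 1",
)

```text
t: 12.85
ee_pos: [0.4479, 0.0116, 0.1219]
ee_rot: [[-0.048, 0.999, 0.011], [0.999, 0.048, 0.001], [0.0, 0.011, -1.0]]
ft_force: [19.2, 6.3, -16.1]
grip_width: 0.0112
```

The force rises with no travel, so the drawer is at its stop. I'll relax the pull, release and lift.

Call:
arm_command(
  rows="0 0.002 0 0 1;0 0.004 0 0 1;0 0.004 0 0 0.9;0 0.004 0 0 0.6;0 0.004 0 0 0.6;0 0.004 0 0 0.6;0 0.004 0 0 0.6;0 0.004 -0.02 0 0.6",
)

```text
t: 13.65
ee_pos: [0.4453, 0.0116, 0.1397]
ee_rot: [[-0.048, 0.999, -0.005], [0.999, 0.049, 0.001], [0.001, -0.005, -1.0]]
ft_force: [0.6, 0.8, 1.0]
grip_width: 0.0343
```

Call:
arm_command(
  rows="0 0 -0.04 0 0.6;0 0 -0.08 0 0.6;0 0 -0.12 0 0.6;-0.05 0 -0.12 0 0.6;-0.1 0 -0.12 0 0.6;-0.15 0 -0.12 0 0.6;-0.2 0 -0.12 0 0.6;-0.25 0 -0.12 0 0.6",
)

```text
t: 14.45
ee_pos: [0.4587, -0.2401, 0.2613]
ee_rot: [[-0.049, 0.999, -0.0], [0.999, 0.049, 0.0], [0.0, -0.0, -1.0]]
ft_force: [0.5, 0.6, 0.8]
grip_width: 0.0345
```

```bash
python3 - <<'E'
from h import *
for n in ("top","scene"):
    p=eyes.capture(n); w=cloud(p);W=w.reshape(-1,3)
    np.savez(n+"5.npz",**p)
    c=p["img"][150:270,210:330] if n=="top" else p["img"][140:240,220:340]
    cv2.imwrite(f"pics/{n}5.png",cv2.resize(c,None,fx=5,fy=5,interpolation=2))
    m=(W[:,0]>.52)&(W[:,0]<.64)&(W[:,1]>-.06)&(W[:,1]<.08)&(W[:,2]>.085)&(W[:,2]<.116);a=W[m]
    for s in(-1,1):
        b=a[(a[:,1]-.015)*s>0]; print(n,"saddle",len(b),b.mean(0),np.percentile(b,[5,95],axis=0).round(3).tolist())
    m=(W[:,0]>.40)&(W[:,0]<.47)&(W[:,1]>-.06)&(W[:,1]<.09)&(W[:,2]>.112)&(W[:,2]<.13);a=W[m]
    print("handle",len(a),a.mean(0),np.polyfit(a[:,1],a[:,0],1),np.percentile(a,[2,98],axis=0).round(3).tolist())
    for q in("handle","cradle","shaft_mid"):
      for x in finder.mark_of(p,q)[:2]:
        u,v=np.array(x["position"])*[560,420]; print(q,round(x["p"],2),round(u),round(v),onz(p,u,v,{"handle":.118,"cradle":.107,"shaft_mid":.016}[q]).round(3))
s=monitor.observe();print(s["ee_pos"],s["ee_rot"],s["q"],s["t"])
E
```

```text
top saddle 51 [ 0.57728313 -0.02460459  0.10479034] [[0.554, -0.028, 0.094], [0.598, -0.021, 0.113]]
top saddle 61 [0.57559739 0.05553247 0.10552057] [[0.551, 0.051, 0.094], [0.597, 0.061, 0.113]]
handle 228 [0.44920515 0.01338253 0.12373115] [-0.03486745  0.44967176] [[0.439, -0.047, 0.117], [0.469, 0.069, 0.128]]
handle 0.68 268 255 [0.443 0.015 0.118]
cradle 0.64 272 208 [0.581 0.007 0.107]
cradle 0.58 345 216 [ 0.563 -0.205  0.107]
scene saddle 59 [ 0.57861486 -0.0233715   0.09937451] [[0.561, -0.027, 0.086], [0.601, -0.018, 0.111]]
scene saddle 63 [0.57656142 0.05643752 0.09956415] [[0.557, 0.052, 0.086], [0.6, 0.062, 0.112]]
handle 166 [0.45263598 0.01335697 0.12035498] [-0.01680678  0.45286047] [[0.443, -0.045, 0.113], [0.467, 0.072, 0.125]]
handle 0.59 274 173 [0.449 0.012 0.118]
cradle 0.9 286 201 [0.569 0.013 0.107]
cradle 0.41 108 236 [ 0.533 -0.525  0.107]
shaft_mid 0.7 388 212 [0.651 0.352 0.016]
shaft_mid 0.69 388 158 [0.409 0.487 0.016]
[ 0.45923234 -0.23694719  0.26139889] [[-5.02272059e-02  9.98737815e-01 -6.33952665e-05]
 [ 9.98737766e-01  5.02272236e-02  3.17696342e-04]
 [ 3.20479519e-04 -4.73582473e-05 -9.99999948e-01]] [-3.58013579e+01  1.83687769e+01  8.78068574e+01  1.31585123e-02
  7.38379602e+01 -3.86840410e+01] 14.85
```

View pics/top5.png

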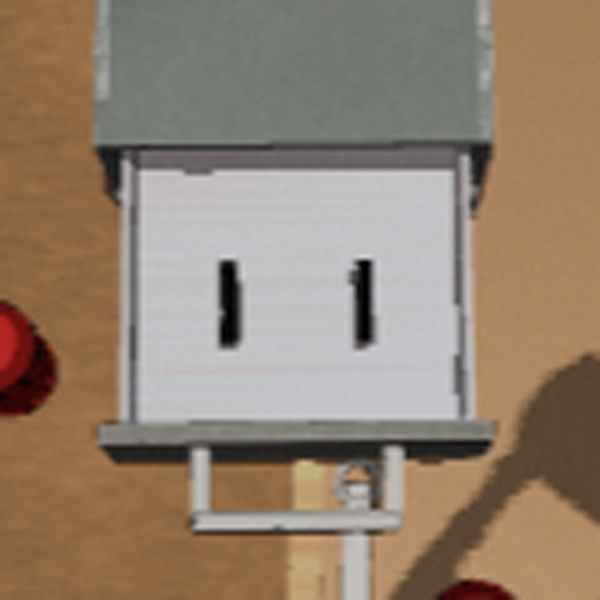

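View pics/scene5.png

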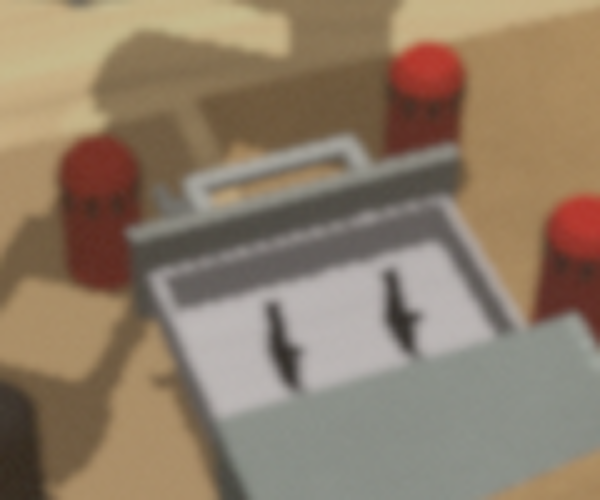

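Call:
arm_command(
  rows="-0.106 0.025 0 -1.415 0.3;-0.106 0.025 0 -1.415 0.3;-0.106 0.025 0 -1.415 0.3;-0.106 0.025 0 -1.415 0.3;-0.106 0.025 0 -1.415 0.3;-0.106 0.025 0 -1.415 0.3;-0.106 0.025 0.02 -1.415 0.3;-0.106 0.025 0.04 -1.415 0.3",
)

```text
t: 15.65
ee_pos: [0.4901, -0.3417, 0.2217]
ee_rot: [[-0.951, 0.309, 0.002], [0.309, 0.951, -0.001], [-0.002, -0.001, -1.0]]
ft_force: [-0.4, -0.3, 0.2]
grip_width: 0.0602
```

```bash
python3 - <<'E'
from h import *
p=eyes.capture("scene")
cv2.imwrite("pics/s6.png",cv2.resize(p["img"][150:290,110:260],None,fx=4,fy=4,interpolation=2))
w=cloud(p);W=w.reshape(-1,3)
m=(W[:,0]>.36)&(W[:,0]<.6)&(W[:,1]>-.4)&(W[:,1]<-.29)&(W[:,2]>.011)&(W[:,2]<.05);b=W[m]
print(len(b),cv2.minAreaRect(b[:,:2].astype(np.float32)))
s=monitor.observe();print(s["ee_pos"],s["ee_rot"].round(4),np.degrees(np.arctan2(s["ee_rot"][1,1],s["ee_rot"][0,1])),s["grip_width"])
E
```

```text
311 ((0.49257156252861023, -0.34204423427581787), (0.032284487038850784, 0.15858079493045807), 83.8537368774414)
[ 0.48873245 -0.34055144  0.21754167] [[-0.9534  0.3017 -0.0037]
 [ 0.3017  0.9534  0.0035]
 [ 0.0046  0.0022 -1.    ]] 72.43882843453946 0.060091784405023996
```

View pics/s6.png

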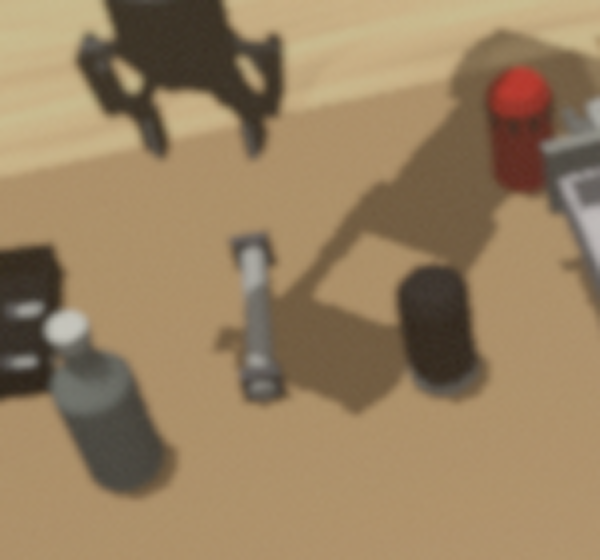

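Call:
arm_command(
  rows="0 0 0 -0.21 0.3;0 0 0.02 -0.21 0.3;0 0 0.06 -0.21 0.3;0 0 0.1 -0.21 0.3;0 0 0.14 -0.21 0.3;0 0 0.17 -0.21 0.3;0 0 0.185 -0.21 0.3;0 0 0.185 -0.21 0.3",
)

```text
t: 16.5
ee_pos: [0.4887, -0.341, 0.0344]
ee_rot: [[-0.994, 0.113, -0.003], [0.113, 0.994, 0.003], [0.004, 0.003, -1.0]]
ft_force: [0.7, 0.5, 1.1]
grip_width: 0.0596
```

Call:
arm_command(
  rows="0 0 0.004 0 0.3;0 0 0.008 0 0.3;0 0 0.008 0 0.5;0 0 0.008 0 0.7;0 0 0.008 0 1;0 0 0.008 0 1;0 0 0.008 0 1;0 0 0.008 0 1",
  grip_force=80,
)

```text
t: 17.3
ee_pos: [0.4896, -0.3431, 0.0292]
ee_rot: [[-0.994, 0.112, 0.001], [0.112, 0.994, -0.001], [-0.001, -0.001, -1.0]]
ft_force: [-0.9, 0.4, 6.1]
grip_width: 0.0173
```

Call:
arm_command(
  rows="0 0 -0.01 0 1;0 0 -0.03 0 1;0 0 -0.06 0 1;0 0 -0.1 0 1;0 0 -0.15 0 1;0 0 -0.19 0 1;0 0 -0.19 0 1",
)

```text
t: 18.0
ee_pos: [0.4913, -0.3446, 0.2252]
ee_rot: [[-0.994, 0.112, 0.009], [0.112, 0.994, -0.008], [-0.01, -0.007, -1.0]]
ft_force: [1.0, -0.2, -2.1]
grip_width: 0.0172
```

```bash
python3 - <<'E'
from h import *
for n in ("scene","top"):
    p=eyes.capture(n)
    c=p["img"][130:290,90:260] if n=="scene" else p["img"][180:300,330:450]
    cv2.imwrite(f"pics/{n}7.png",cv2.resize(c,None,fx=4,fy=4,interpolation=2))
    w=cloud(p);W=w.reshape(-1,3)
    if n=="scene":
      for x0,x1 in((.40,.435),(.45,.475),(.505,.53),(.545,.58)):
        m=(W[:,0]>x0)&(W[:,0]<x1)&(W[:,1]>-.40)&(W[:,1]<-.29)&(W[:,2]>.15)&(W[:,2]<.26);b=W[m]
        print(x0,len(b),b.mean(0).round(4) if len(b) else '',np.percentile(b[:,2],[5,95]).round(3) if len(b) else '')
s=monitor.observe();print(s["ee_pos"],s["ee_rot"].round(4),s["ft_force"],s["ft_torque"],s["grip_width"])
E
```

```text
0.4 10 [ 0.4261 -0.3384  0.2059] [0.197 0.217]
0.45 23 [ 0.4644 -0.3423  0.2191] [0.215 0.222]
0.505 76 [ 0.5127 -0.3357  0.2299] [0.214 0.257]
0.545 140 [ 0.5645 -0.3511  0.2173] [0.2   0.229]
[ 0.48908367 -0.34272947  0.21871043] [[-9.937e-01  1.121e-01  6.000e-04]
 [ 1.121e-01  9.937e-01 -4.000e-04]
 [-6.000e-04 -3.000e-04 -1.000e+00]] [ 0.0156261   0.66110352 -4.77698425] [ 0.03071003  0.0465546  -0.02320747] 0.017203794784427736
```

View pics/scene7.png

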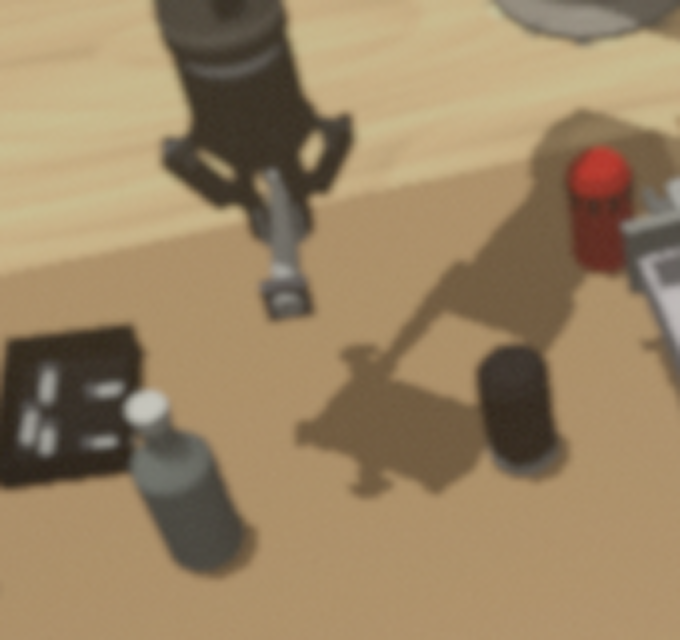

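View pics/top7.png

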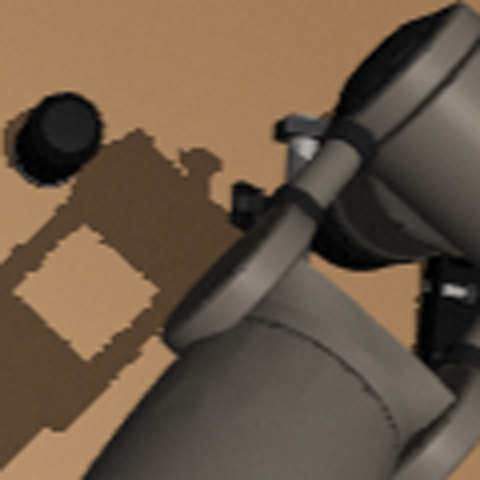

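Call:
arm_command(
  rows="-0.007 0.045 -0.01 0.13 1;-0.013 0.09 -0.01 0.26 1;-0.02 0.135 -0.01 0.39 1;-0.026 0.18 -0.01 0.52 1;-0.032 0.225 -0.01 0.65 1;-0.038 0.27 -0.01 0.78 1;-0.043 0.315 -0.01 0.91 1;-0.047 0.35 -0.01 1.04 1",
)

```text
t: 18.9
ee_pos: [0.5741, 0.0024, 0.2256]
ee_rot: [[-0.402, 0.915, -0.005], [0.915, 0.403, 0.001], [0.003, -0.004, -1.0]]
ft_force: [0.3, -0.2, -4.3]
grip_width: 0.0172
```

Call:
arm_command(
  rows="0.006 0.004 0 0.13 1;0.012 0.008 0 0.26 1;0.012 0.008 0 0.384 1;0.012 0.008 0 0.384 1;0.012 0.008 0 0.384 1;0.012 0.008 0 0.384 1",
)

```text
t: 19.5
ee_pos: [0.5772, 0.0136, 0.2273]
ee_rot: [[-0.036, 0.999, -0.002], [0.999, 0.036, 0.0], [0.0, -0.002, -1.0]]
ft_force: [0.2, -0.5, -3.8]
grip_width: 0.0173
```

```bash
python3 - <<'E'
from h import *
p=eyes.capture("scene"); np.savez("scene8.npz",**p)
c=p["img"][110:250,220:360]
cv2.imwrite("pics/s8.png",cv2.resize(c,None,fx=4,fy=4,interpolation=2))
w=cloud(p);W=w.reshape(-1,3)
for a,b in((-.08,-.05),(-.045,-.005),(.04,.075),(.08,.12)):
    m=(W[:,0]>.53)&(W[:,0]<.63)&(W[:,1]>a)&(W[:,1]<b)&(W[:,2]>.185)&(W[:,2]<.245);q=W[m]
    if len(q): print(a,len(q),q.mean(0).round(4),np.percentile(q,[3,97],axis=0).round(3).tolist())
s=monitor.observe();print(s["ee_pos"],s["ee_rot"].round(4),s["ft_force"],s["grip_width"],s["q"])
E
```

```text
-0.08 80 [ 0.5859 -0.0577  0.2197] [[0.566, -0.065, 0.201], [0.597, -0.051, 0.23]]
-0.045 90 [ 0.5842 -0.0252  0.2186] [[0.575, -0.044, 0.209], [0.59, -0.006, 0.225]]
0.04 59 [0.582  0.0595 0.2176] [[0.573, 0.041, 0.209], [0.587, 0.074, 0.223]]
0.08 62 [0.5825 0.0854 0.2207] [[0.563, 0.08, 0.199], [0.592, 0.093, 0.231]]
[0.5773593  0.01360293 0.22764801] [[-3.590e-02  9.994e-01 -1.300e-03]
 [ 9.994e-01  3.590e-02  2.000e-04]
 [ 2.000e-04 -1.300e-03 -1.000e+00]] [-0.07948512  0.166321   -3.57544152] 0.01720197289911302 [-6.25416506e+00  2.63056151e+01  8.10357766e+01  3.90972785e-03
  7.27316201e+01 -8.31407901e+00]
```

View pics/s8.png

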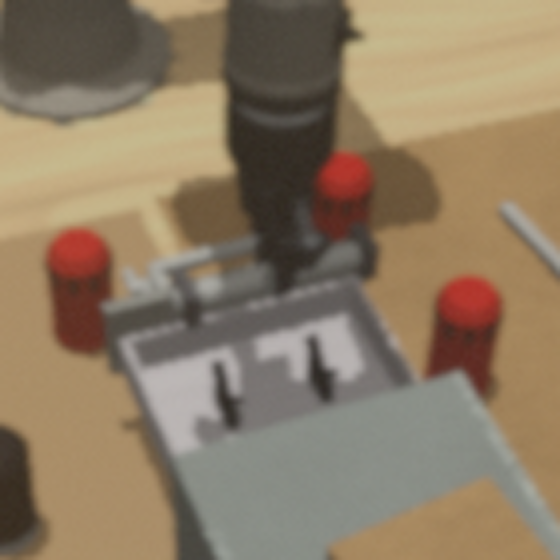

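Call:
arm_command(
  rows="0.002 0 0.02 0 1;0.002 0 0.045 0 1;0.002 0 0.07 0 1;0.002 0 0.085 0 1;0.002 0 0.095 0 1;0.002 0 0.1 0 1;0.002 0 0.102 0 1;0.002 0 0.102 0 1",
)

```text
t: 20.35
ee_pos: [0.5779, 0.0158, 0.1268]
ee_rot: [[-0.035, 0.999, 0.001], [0.999, 0.035, -0.0], [-0.0, 0.001, -1.0]]
ft_force: [0.1, -0.1, -3.1]
grip_width: 0.017
```

Call:
arm_command(
  rows="0 0 0.002 0 1;0 0 0.003 0 1;0 0 0.003 0 1",
)

```text
t: 20.65
ee_pos: [0.5776, 0.0159, 0.1235]
ee_rot: [[-0.035, 0.999, 0.0], [0.999, 0.035, 0.0], [0.0, 0.0, -1.0]]
ft_force: [0.3, 0.5, -4.3]
grip_width: 0.017
```

Call:
arm_command(
  rows="0 0 0.001 0 1;0 0 0.002 0 1;0 0 0.002 0 1",
)

```text
t: 20.95
ee_pos: [0.5775, 0.0159, 0.1211]
ee_rot: [[-0.035, 0.999, -0.0], [0.999, 0.035, 0.0], [0.0, -0.0, -1.0]]
ft_force: [0.5, 0.3, -3.4]
grip_width: 0.0171
```

Call:
arm_command(
  rows="0 0 0.001 0 1;0 0 0.002 0 1;0 0 0.002 0 1",
)

```text
t: 21.25
ee_pos: [0.5782, 0.0159, 0.1206]
ee_rot: [[-0.035, 0.999, 0.002], [0.999, 0.035, -0.0], [-0.0, 0.002, -1.0]]
ft_force: [-0.9, 0.1, 4.9]
grip_width: 0.0168
```

```bash
python3 - <<'E'
from h import *
p=eyes.capture("scene"); 
c=p["img"][140:240,230:330]
cv2.imwrite("pics/s9.png",cv2.resize(c,None,fx=6,fy=6,interpolation=2))
w=cloud(p);W=w.reshape(-1,3)
for a,b in((-.08,-.047),(-.045,-.005),(.04,.075),(.08,.12)):
    m=(W[:,0]>.53)&(W[:,0]<.63)&(W[:,1]>a)&(W[:,1]<b)&(W[:,2]>.08)&(W[:,2]<.14);q=W[m]
    if len(q): print(a,len(q),q.mean(0).round(4),np.percentile(q,[3,97],axis=0).round(3).tolist())
s=monitor.observe();print(s["ee_pos"],s["ft_force"])
E
```

```text
-0.08 78 [ 0.5888 -0.0567  0.1133] [[0.569, -0.079, 0.095], [0.618, -0.047, 0.125]]
-0.045 119 [ 0.5846 -0.0238  0.1066] [[0.561, -0.041, 0.082], [0.601, -0.008, 0.117]]
0.04 77 [0.5854 0.0599 0.1035] [[0.571, 0.047, 0.081], [0.599, 0.074, 0.117]]
0.08 169 [0.578  0.1033 0.1045] [[0.538, 0.081, 0.082], [0.615, 0.119, 0.123]]
[0.57820597 0.01587852 0.1205623 ] [-1.52072959  0.7413185   5.33329731]
```

View pics/s9.png

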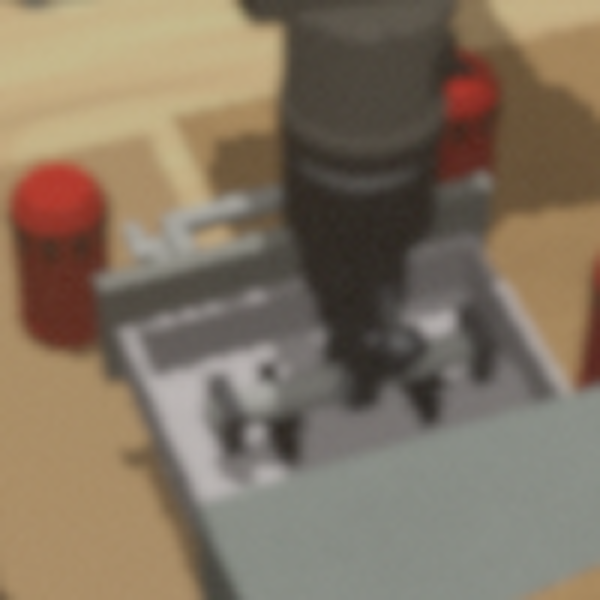

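The shaft rests at the expected height and carries load, with the blocks outside both saddles. I'll release it.

Call:
arm_command(
  rows="0 0 0 0 0.9;0 0 0 0 0.7;0 0 0 0 0.5;0 0 0 0 0.45;0 0 0 0 0.45;0 0 -0.02 0 0.45;0 0 -0.05 0 0.45;0 0 -0.1 0 0.45",
)

```text
t: 22.1
ee_pos: [0.576, 0.016, 0.2175]
ee_rot: [[-0.034, 0.999, -0.007], [0.999, 0.034, 0.001], [0.001, -0.007, -1.0]]
ft_force: [1.3, 0.6, 0.3]
grip_width: 0.0469
```

Call:
arm_command(
  rows="0 0 -0.05 0 0.45;-0.05 -0.05 -0.1 0 0.45;-0.1 -0.08 -0.1 0 0.45;-0.15 -0.1 -0.1 0 0.45;-0.2 -0.12 -0.1 0 0.45;-0.25 -0.12 -0.1 0 0.45;-0.3 -0.12 -0.1 0 0.45;-0.3 -0.12 -0.1 0 0.45",
)

```text
t: 22.9
ee_pos: [0.4672, -0.2905, 0.3196]
ee_rot: [[-0.034, 0.999, 0.001], [0.999, 0.034, -0.0], [-0.001, 0.001, -1.0]]
ft_force: [0.9, -0.0, -0.1]
grip_width: 0.0469
```

```bash
python3 - <<'E'
from h import *
o={}
for n in ("scene","top"):
    p=eyes.capture(n); cv2.imwrite(f"pics/{n}10.png",p["img"])
    c=p["img"][140:240,230:330] if n=="scene" else p["img"][170:270,220:320]
    o[n]=cv2.resize(c,(400,400),interpolation=2)
    w=cloud(p);W=w.reshape(-1,3)
    m=(W[:,0]>.53)&(W[:,0]<.63)&(W[:,1]>-.08)&(W[:,1]<.11)&(W[:,2]>.112)&(W[:,2]<.14);q=W[m]
    print(n,len(q),cv2.minAreaRect(q[:,:2].astype(np.float32)))
    m=(W[:,0]>.53)&(W[:,0]<.63)&(W[:,2]>.10)&(W[:,2]<.14)
    for a,b in((-.047,-.005-.02),(-.015,.05),(.057,.075)):
        r=W[m&(W[:,1]>a)&(W[:,1]<b)];print(np.percentile(r[:,2],95),r[:,0].mean())
    m=(W[:,0]>.40)&(W[:,0]<.47)&(W[:,1]>-.06)&(W[:,1]<.09)&(W[:,2]>.112)&(W[:,2]<.13);a=W[m]
    print("handle",a.mean(0),np.polyfit(a[:,1],a[:,0],1))
    m=(abs(W[:,0]-.58)<.06)&(abs(W[:,1]+.21)<.06)&(W[:,2]>.09)&(W[:,2]<.12);a=W[m]
    print("filter",cv2.minEnclosingCircle(a[:,:2].astype(np.float32)))
cv2.imwrite("pics/end.png",np.hstack([o["scene"],o["top"]]))
print(monitor.observe()["t"],monitor.observe()["ee_pos"])
E
```

```text
scene 220 ((0.5779752731323242, 0.01790761947631836), (0.041756339371204376, 0.16170081496238708), 4.681667804718018)
0.1177657925804941 0.5846086672978721
0.11717963106457831 0.5828545116922763
0.11632340787001055 0.5804134193216369
handle [0.45370216 0.0130975  0.12075992] [-0.02663671  0.45405103]
filter ((0.5820160508155823, -0.21016357839107513), 0.0285914558917284)
top 354 ((0.5743050575256348, 0.016250811517238617), (0.048018746078014374, 0.15751905739307404), 1.1680070161819458)
0.11954718412847595 0.5764772296778452
0.11969153480456027 0.5743239312472161
0.1178834021567667 0.5745661144515943
handle [0.45014458 0.01048136 0.12368557] [-0.01984958  0.45035263]
filter ((0.5772631168365479, -0.21197739243507385), 0.029363669455051422)
23.0 [ 0.46694906 -0.29304025  0.31844932]
```

View pics/end.png

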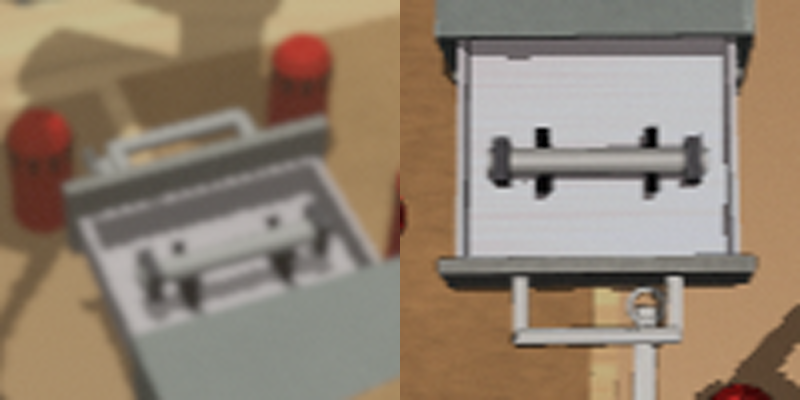

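View pics/top10.png

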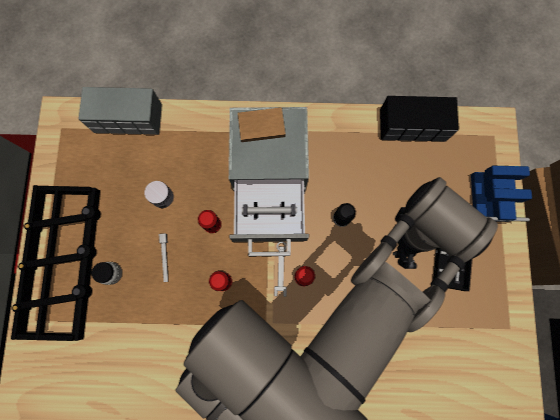

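```bash
python3 - <<'E'
from h import *
for n,f5 in(("top","top5.npz"),("scene","scene5.npz")):
    a=dict(np.load(f5))["img"]; b=cv2.imread(f"pics/{n}10.png")
    g=lambda i:cv2.cvtColor(i,cv2.COLOR_BGR2GRAY).astype(np.float32)
    bx=(slice(232,242),slice(228,312)) if n=="top" else (slice(158,192),slice(242,318))
    for nm,s in(("plate",bx),("cabinet",(slice(110,178),slice(228,312)) if n=="top" else (slice(215,300),slice(270,360)))):
        A,B=g(a)[s],g(b)[s]; w=cv2.createHanningWindow(A.shape[::-1],cv2.CV_32F)
        print(n,nm,cv2.phaseCorrelate(A,B,w))
    if n=="top":
        W=cloud(dict(np.load(f5)))
        # edge position of plate back edge along rows
        for nm,i in(("before",g(a)),("after",g(b))):
            q=i[225:262,238:300].mean(1); print(nm,np.round(q[:20]))
E
```

```text
top plate ((-0.18756064200880473, 0.11732868904229132), 0.9573995632595486)
top cabinet ((-0.05030964753031952, 0.06676646408354259), 0.9766936177088891)
before [194. 194. 194. 194. 195. 194. 194. 193. 193. 133. 127. 127. 131.  64.
  45.  53.  59.  92. 132. 134.]
after [196. 195. 194. 196. 196. 195. 195. 194. 189. 129. 126. 128. 132.  40.
  51.  53.  68. 111. 133. 136.]
scene plate ((0.1792668550507699, 0.19968923905357272), 0.8008813235494826)
scene cabinet ((0.035860745211330425, 0.0775396646805433), 1.0167957202299143)
```

```bash
python3 - <<'E'
from h import *
print(order.sign_off(), monitor.observe()["t"])
E
```

```text
the job is handed in; nothing more can be done
the job is handed in; nothing more can be done
```

The job is done and handed in at about 23 s of the 72 s allowed, with the gripper clear of everything.

- **Filter:** I moved the black one to about (0.58, -0.21). The last pictures show it upright and well clear of the drawer's path.
- **Drawer:** I pulled it by the handle until it stopped moving while the pull force rose to about 19 N. In the last pictures it is fully out to within about 1 mm. The two cameras disagreed slightly on whether it crept in by less than 1 mm while I laid the shaft, and I didn't pull it again.
- **Rocker shaft:** It lies across both V saddles with its blocks outside them. The top of the bar reads 117 to 119 mm above the bench, against 117 mm when properly seated.
- **Other things:** Nothing else looked moved in the last top picture. The arm hides part of that picture around the bolt tray and spray bottle, so I couldn't see those two fully. The arm was never close to them at bench height.

The highest wrist force in the readings was about 26 N, at the drawer stop, so well under the limit.

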